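# Let one tin out of the gravity-feed dispenser

## Robot

A 6-joint arm with a two-finger parallel gripper is mounted at the origin on a cart in front of the work surface, level with it; the furniture and walls round the work are solid. World frame = base frame: x ahead of the robot, y to its left, z up, the work surface at z = 0. Lengths are in m, angles in rad, forces in N, time in s.
With the tool pointing down it reaches from about 0.25 to 0.725 m from the base axis. Payload 4 kg.
Tool frame: the origin (TCP) lies midway between the tips of the shut fingers; the grasp point (between the pads) lies 19 mm behind it; z points along the fingers, y is the line along which they close (so a half turn about z gives the same grasp; the last joint's range is limited). The gripper opens to 85 mm and grips with 20 to 120 N. Pads are 22 mm wide; open, the fingers measure 114 mm over their backs; the gripper's body (76 mm by 85 mm) begins 54 mm behind the grasp point. The pads swing forward as they close: fully open they stand 13 mm farther back than shut.
Start: joints at [1.255, 0.241, 0.005, 1.335, 0, 1.571], TCP at [0.155, 0.475, 0.207] pointing down, gripper open.
Joint ranges: [-2.72, 2.72], [-1.05, 1.87], [-1.09, 1.28], [-1.99, 2.15], [-1.42, 1.44], [-3.14, 3.14]. Speed limits (rad/s): [2.79, 2.79, 3.14, 3.14, 3.14, 3.14].

## Interface

Orientations are given as a unit quaternion [w, x, y, z].
In Python, from workcell import ctrl gives the robot as it stands.
- The arm moves only by the shell command python3 -m inch 'ROWS' [FORCE]. ROWS is JSON, one flat list of numbers, 5 for each row, row after row: the opening, from 0 (shut) to 1 (fully open), then the shift along the tool's x, y, z in units of 40 mm (1.0 is 40 mm), then the turn about the tool's z in units of 8 degrees (1.0 is 8 degrees). In form: [claw, tx, ty, tz, turn, claw, tx, ty, tz, turn, ...]. A call has 1 to 20 rows; each row is the pose to reach, as a shift and turn from the pose commanded when the call began, along the tool's axes at that moment; what a row does not reach only later rows make up. A row lasts 1/10 s, in which the tool goes at most 50 mm and 8.59 degrees, less where a joint would pass 70% of its speed; a pose out of reach is approached as far as the arm can. A call with a gripper value outside its range is refused whole. The fingers move at their own pace and stop on an object; FORCE is the grip in N (left out, the last holds). Time passes only in rows, so rows that repeat a pose let the fingers close. It gives the time, the measured TCP pose, the force, the opening and the grip force at its end, in the units of the state.
- ctrl.state(): the state, without advancing time (a new reading comes with each control period).
- ctrl.grab_frame(name): name is "side" or "top" or "wrist"; returns a dict with "image" (420x560x3 uint8, red, green, blue), "fx", "fy", "cx", "cy" (pixels), "camera_from_world" (4x4, takes a point from world to camera coordinates). Camera axes: x right, y down, z forward; pixel columns grow to the right and rows downward; lengths in m; the calibration is good to about 2 mm. A picture is of the moment at which its call begins. There is no depth.
- ctrl.finish_job(): hands the job in; it is judged then, once.
Trained networks look in the newest picture that a camera, given by its name, has taken for a name from the list of things; names that differ only in an ending like _2 or _b are one class to them, and where a whole thing is asked for, a point or a joint stands for the part that bears it (a point fixed in the world has none). Each returns a list of dicts, best first, with "p" (0 to 1); they miss things now and then, are a little off and sometimes report something else, mostly with a low value. They report only what shows in the picture. A call takes as long as a camera call. They do not tell look-alikes from the thing itself.
- ctrl.trace(camera, target): "region" (420x560 bool, what is visible of it) and "bbox" ([left, top, right, bottom] in pixels, round what is visible of it).
- ctrl.place_of(camera, target): "position" ([row, column] in pixels: a listed point, or the origin of a listed thing).
The state is a dict: "time_s": time; "q": joint angles; "dq": joint speeds; "effort": joint torques, N m; "eef_pos": TCP position; "ee_rot": TCP orientation; "ft_force": force on the tool from outside, world axes, zero at the start; "moment": the same for the moment, N m; "finger_gap": opening from 0.0 (shut) to 1.0 (fully open); "finger_force": force on a finger pad.
Only numpy, scipy, OpenCV 4.12 (cv2) and the standard library are available. Lean on these libraries where they do the work, as an engineer would, in place of code of your own. Each camera call takes 0.05 s, during which the arm holds its last target. There are 200 camera calls.

## Task

Get one tin out of the sloping tin dispenser without handling the tins: gently push the grey catch tray all the way into its bay below the outlet until it meets the stop, then press the red paddle right down so that the other end of the rocking lever lifts the gate, and keep it down until the front tin has rolled into the tray. Then let the paddle come all the way up again, so that the gate is shut and the other two tins stay in the dispenser. Only push and press: pick nothing up, do not touch the tins, and leave the other things on the worktop where they are.

Things in the scene. Friction and masses are not known exactly. Their poses are not given: they have to be found in the camera images.
- rack: The dispenser, white sheet steel, fixed. Origin: on the worktop below the middle of the front tin at the gate. +x points to the back of the tray bay, +y the way the tins roll (downhill), z up. The chute covers x -0.043 to 0.043, y -0.17 to 0.03, sloping 0.14 rad; beyond it, y 0.0335 to 0.1355, is the bay, open at -x. Nothing is above 0.15 m; at rest, beyond y 0.045, nothing above 25 mm.
- bay_stop (a point): Middle of the bay's rear stop, on the worktop, at x = 0.0555, y = 0.0845 of the rack. Steel guides 14 mm high run along both sides of the bay from the stop forward to rack x = 0.012, 102 mm apart, then flare outwards 10 mm each over 40 mm. Home, the 90 mm wide tray touches the stop with its rear wall and stands between the guides.
- tray: Loose grey catch tray, 135 (x) x 90 (y) mm, about 0.4 kg; origin at the centre of its underside; home at x = -0.012, y = 0.079 to 0.090 of the rack with the same axes. Floor 4 mm, two 6 mm ribs cradle a tin; walls 3 mm thick, 45 mm high, the one at the outlet (-y) 18 mm. It starts 65 to 85 mm out towards -x, up to 0.1 rad askew, its rear edge between the flares.
- tray_front (a point): Middle of the outer face of the tray's front (-x) wall, 22 mm above the worktop, 67.5 mm from the tray's origin. The wall is 90 mm wide and 45 mm high; a straight push on it along the rack's x axis with two fingertips takes the tray home, with 2 to 4 N, then it meets the stop.
- lever (a joint): Angle of the rocking lever, rad: 0 at rest (paddle up, gate shut), 0.70 at its stop (paddle down, gate up). Springs back; 2 to 4 N on the paddle to start, 6 to 7 N at the stop. The front tin passes the gate from about 0.55; from 0.35 on a light stop finger on the same axle holds the second tin, so a full press, kept down 1 s, lets out one tin. Let up, the next tin rolls to the gate.
- paddle (a point): Centre of the top of the red paddle, 34 (x) x 30 mm, on the robot's side of the rack, 80 mm from the lever's axle towards -y of the rack. At rest it is 0.138 m above the worktop and slopes 0.35 rad, lower towards the axle (+y); at the lever's stop it is 55 mm lower, sloping 0.35 rad the other way, and its y stays within 5 mm. Free below; press straight down on its centre.
- gate (a point): Middle of the lower edge of the gate, a white plate across the outlet, 96 mm wide and 26 mm high, on the lever's other end, 41 mm from the axle (which runs along the rack's x at rack y = 0.012, z = 0.105). Shut, it is at rack y = 0.030, z = 0.066; pressing the paddle swings it about 20 mm up and 20 mm out over the tray.
- tin_front: Blue food tin, 57 mm diameter, 72 mm long, about 0.18 kg, lying across the chute against the gate. Its origin is the centre of its bottom end (the -x end), its z axis along the tin.
- tin_front_mid (a point): Middle of the front tin: 62 mm above the worktop at the gate, 34 mm when it lies in the tray's cradle.
- tin_second: The same kind of tin, behind the front one, 57 mm up the chute. Origin at its -x end.
- tin_third: The same kind of tin, behind the second one. Origin at its -x end.
- spice_jar: Bystander, to be left alone: square glass spice jar with a green lid, 40x40 mm, 91 mm tall; origin at the centre of its underside.
- coffee_pack: Bystander, to be left alone: yellow and brown coffee packet standing up, 74x89 mm, 134 mm tall; origin at the centre of its underside.
- egg_timer: Bystander, to be left alone: white round egg timer, 65 mm across, 56 mm tall; origin at the centre of its underside.
- espresso_cup: Bystander, to be left alone: small dark and white cup, 60 mm across, 53 mm tall; origin at the centre of its underside.
- mug: Bystander, to be left alone: striped mug, 84 mm across, 95 mm tall; origin at the centre of its underside.
Not all that is in view belongs to the job. What is shaped like the tin_front but pink is not meant.

How it is judged:
By the outcome, as a careful person would: the job done as asked, in the order asked, and still so for the second after the job is handed in, with the robot touching nothing.
It also fails if it takes over 45 s, if anything falls off the work surface, if the arm or the gripper's body presses on something with over 40 N, if the wrist force passes 120 N, or if a joint passes its speed limit or range.

## Working session

There is one attempt and no reset: what is moved stays moved. The work goes in short steps, Python scripts to look and compute and a shell command to move; the robot and the scene stay as the last step left them, time stands still between calls to the robot, and variables do not carry over. Pictures are saved under pics/ and viewed, at most 10 in all, crops included, and the job is handed in when it is done.

```bash
mkdir -p pics
cat > h.py <<'E'
from workcell import ctrl
import numpy as np, cv2
def frame(n): return ctrl.grab_frame(n)
def proj(f,p):
    c=f["camera_from_world"]@np.append(p,1); return np.array([f["fx"]*c[0]/c[2]+f["cx"], f["fy"]*c[1]/c[2]+f["cy"]])
def ray(f,rc):
    T=np.linalg.inv(f["camera_from_world"]); d=T[:3,:3]@np.array([(rc[1]-f["cx"])/f["fx"],(rc[0]-f["cy"])/f["fy"],1]); return T[:3,3],d
def atz(f,rc,z):
    o,d=ray(f,rc); return o+d*(z-o[2])/d[2]
E
python3 - <<'E'
from h import *
np.set_printoptions(precision=4,suppress=True)
F={}
ims=[]
for n in("top","side"):
    f=F[n]=frame(n); ims.append(f["image"])
    print(n,np.linalg.inv(f["camera_from_world"])[:3,3])
    for t,z in dict(bay_stop=0,tray=0,tray_front=.022,paddle=.138,gate=.066,tin_front_mid=.062,rack=0,tin_second=None,tin_third=None,spice_jar=0,coffee_pack=0,egg_timer=0,espresso_cup=0,mug=0).items():
        for r in ctrl.place_of(n,t)[:2]:
            print(n,t,round(r["p"],2),np.round(r["position"]), atz(f,r["position"],z) if z is not None else "")
for n,i in zip(("top","side"),ims): cv2.imwrite(f"pics/{n}0.png",i[:,:,::-1])
print(ctrl.state())
E
```

```text
top [ 0.4577 -0.1429  1.3368]
top bay_stop 0.8 [194. 294.] [ 0.674  -0.2211  0.    ]
top tray 0.74 [241. 287.] [ 0.5247 -0.2     0.    ]
top tray 0.66 [216. 320.] [ 0.6055 -0.303   0.    ]
top tray_front 0.58 [260. 283.] [ 0.4642 -0.1877  0.022 ]
top paddle 0.87 [240. 340.] [ 0.5234 -0.3446  0.138 ]
top gate 0.85 [214. 309.] [ 0.6015 -0.2641  0.066 ]
top tin_front_mid 0.86 [214. 406.] [ 0.6075 -0.5584  0.062 ]
top tin_front_mid 0.66 [213. 320.] [ 0.6075 -0.2956  0.062 ]
top rack 0.79 [219. 313.] [ 0.5958 -0.2821  0.    ]
top tin_second 0.82 [229. 336.] 
top tin_third 0.93 [231. 355.] 
top tin_third 0.35 [238. 285.] 
top spice_jar 0.61 [177. 322.] [ 0.7308 -0.3128  0.    ]
top spice_jar 0.23 [226. 336.] [ 0.575  -0.3544  0.    ]
top coffee_pack 0.96 [162. 286.] [ 0.7764 -0.1977  0.    ]
top coffee_pack 0.62 [259. 420.] [ 0.4726 -0.6172  0.    ]
top egg_timer 0.62 [235. 340.] [ 0.5461 -0.3677  0.    ]
top espresso_cup 0.64 [267. 131.] [0.4414 0.2821 0.    ]
top mug 0.83 [201. 130.] [0.6452 0.2944 0.    ]
side [0.3379 1.0951 0.9284]
side bay_stop 0.75 [226. 267.] [ 0.6728 -0.2086  0.   
[... 786 characters left out ...]
   ]
side espresso_cup 0.72 [344. 315.] [0.4362 0.2664 0.    ]
side espresso_cup 0.7 [204. 302.] [ 0.5825 -0.3678  0.    ]
side mug 0.59 [338. 232.] [0.6438 0.2886 0.    ]
side mug 0.43 [192. 308.] [ 0.5729 -0.4609  0.    ]
{'time_s': 1.5, 'q': array([ 1.255 ,  0.2406,  0.005 ,  1.3352, -0.    ,  1.5708]), 'dq': array([ 0.0013, -0.0009, -0.0001, -0.0014, -0.001 , -0.0005]), 'effort': array([ -0.0011, -37.2206,  25.2687,   0.0014,  -0.0001,  -0.    ]), 'eef_pos': array([0.1553, 0.4753, 0.2072]), 'ee_rot': array([ 0.    ,  0.1572,  0.9876, -0.    ]), 'ft_force': array([ 0.7081,  0.7432, -0.2459]), 'moment': array([0.0497, 0.0176, 0.0261]), 'finger_force': 0.0, 'finger_gap': 1.0017624602769692}
```

Run:
```python
import cv2
a=cv2.imread("pics/top0.png")[140:290,240:440]; cv2.imwrite("pics/topc.png",cv2.resize(a,(800,600),interpolation=2))
a=cv2.imread("pics/side0.png")[130:280,210:410]; cv2.imwrite("pics/sidec.png",cv2.resize(a,(800,600),interpolation=2))
```

```text
(no output)
```

View pics/topc.png

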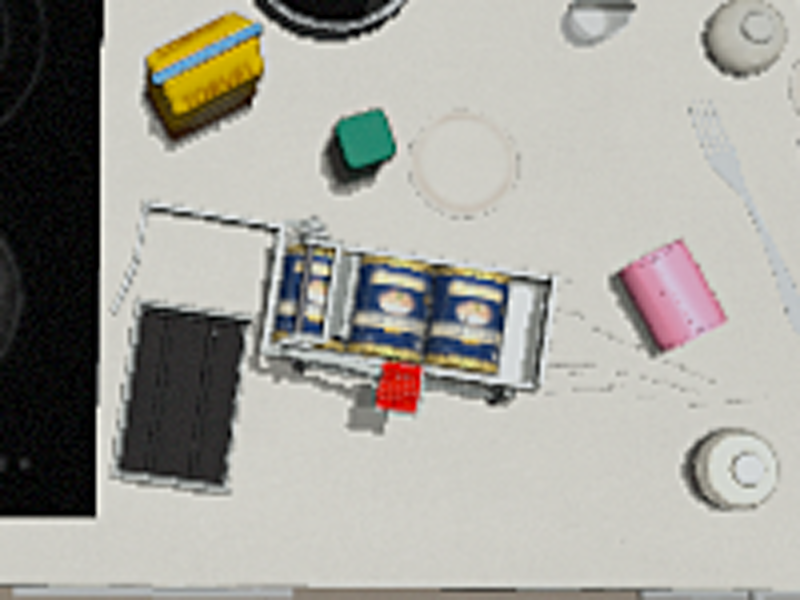

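View pics/sidec.png

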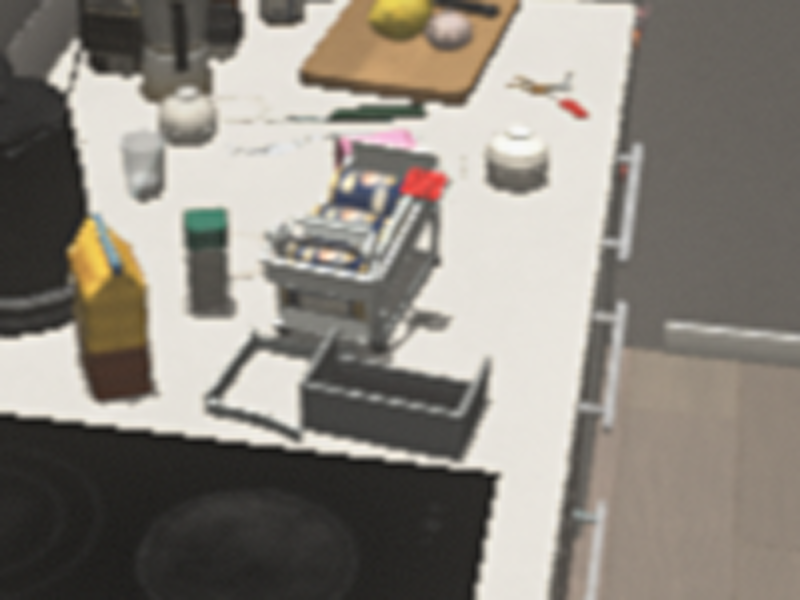

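View pics/top0.png

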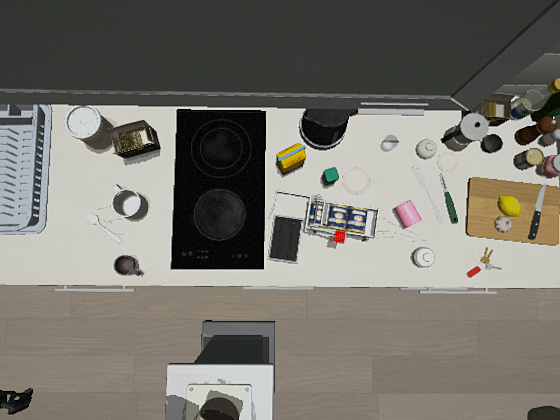

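The top crop shows:
- The rack with three blue tins, the front one at crop (305,290).
- The red paddle at (400,387), and the dark tray at (180,395), in line with the bay.
- The pink tin-like object at (670,295) in the same crop. It is not the one meant: it is pink and lies outside the chute. The blue tin at the gate fits the description.

The side view agrees. Next I fit the rack and tray poses.

```bash
cat > fit.py <<'E'
from h import *
from scipy.optimize import least_squares
np.set_printoptions(precision=4,suppress=True)
def R(a): return np.array([[np.cos(a),-np.sin(a)],[np.sin(a),np.cos(a)]])
def W(pose,p): return np.append(pose[:2]+R(pose[2])@np.array(p[:2]),p[2])
def run(F,obs,x0,free=None):
    def res(x): return np.concatenate([(proj(F[c],W(x[:3],(x[3] if p[0] is None else p[0],)+tuple(p[1:])))-np.array(uv)) for c,p,uv in obs])
    s=least_squares(res,x0,loss="soft_l1",f_scale=1.5); r=res(s.x).reshape(-1,2)
    for o,e in zip(obs,r): print(o[0],o[1],e)
    return s.x
E
cat > f1.py <<'E'
from fit import *
F={n:frame(n) for n in("top","side")}
uv=lambda r,c:(c,r)
t=lambda x,y:(240+x/4,140+y/4); s=lambda x,y:(210+x/4,130+y/4)
obs=[("top",(.0555,.0845,0),uv(194,294)),("side",(.0555,.0845,0),uv(226,267)),("top",(0,.03,.066),uv(214,309)),("side",(0,.03,.066),uv(200,288)),
("top",(0,0,.062),uv(213,320)),("side",(0,0,.062),uv(203,293)),("top",(None,-.066,.138),uv(240,340)),("side",(None,-.066,.138),uv(174,319)),
("top",(.0555,.1355,.014),t(148,207)),("side",(.0555,.1355,.014),s(210,405)),("side",(0,0,0),uv(215,293)),("top",(0,0,0),uv(219,313))]
x=run(F,obs,[.6,-.28,-.17,-.06]); print("rack",x,"paddle",W(x,(x[3],-.066,.138)))
a,b=.0675,.045
to=[("top",(0,0,0),uv(241,287)),("side",(0,0,0),uv(236,306)),("top",(-a,0,.022),uv(260,283)),("side",(-a,0,.022),uv(233,326)),
("top",(-a,b,.045),t(110,476)),("top",(-a,-b,.018),t(232,493)),("top",(a,b,.045),t(136,302)),("side",(a,b,.045),s(302,380)),("side",(-a,b,.045),s(472,405)),("side",(a,b,0),s(303,430)),("side",(-a,b,0),s(460,458)),("side",(a,-b,.045),s(335,333)),("side",(-a,-b,.045),s(488,360)),]
y=run(F,to,[.53,-.19,-.17]); print("tray",y,"in rack",R(-x[2])@(y[:2]-x[:2]),y[2]-x[2],"front",W(y,(-a,0,.022)))
print("start TCP target", W(x,(-.012-.0675-.11,.0845,0)), "home TCP",W(x,(-.012-.0675-.011,.0845,0)))
E
python3 f1.py
```

```text
top (0.0555, 0.0845, 0) [-1.3064  1.0333]
side (0.0555, 0.0845, 0) [ 1.3417 -1.4759]
top (0, 0.03, 0.066) [-0.4292 -1.215 ]
side (0, 0.03, 0.066) [1.4232 3.1701]
top (0, 0, 0.062) [-1.7617  1.7244]
side (0, 0, 0.062) [-0.4277 -3.1676]
top (None, -0.066, 0.138) [0.3234 0.1201]
side (None, -0.066, 0.138) [-0.2504  1.1213]
top (0.0555, 0.1355, 0.014) [-0.013 -0.324]
side (0.0555, 0.1355, 0.014) [-0.3453 -2.0532]
side (0, 0, 0) [-0.5023 -0.0139]
top (0, 0, 0) [ 2.9598 -2.0981]
rack [ 0.6016 -0.2918 -0.1711 -0.0697] paddle [ 0.5217 -0.3449  0.138 ]
top (0, 0, 0) [-1.7966 -1.2633]
side (0, 0, 0) [ 2.6782 -2.7916]
top (-0.0675, 0, 0.022) [-0.1541  1.2632]
side (-0.0675, 0, 0.022) [ 2.9539 -1.6008]
top (-0.0675, 0.045, 0.045) [0.7602 0.3984]
top (-0.0675, -0.045, 0.018) [-0.6616 -0.1773]
top (0.0675, 0.045, 0.045) [-0.2133 -0.3677]
side (0.0675, 0.045, 0.045) [-0.6143  0.7598]
side (-0.0675, 0.045, 0.045) [-2.1717  2.049 ]
side (0.0675, 0.045, 0) [-0.8051 -0.3668]
side (-0.0675, 0.045, 0) [0.2498 0.332 ]
side (0.0675, -0.045, 0.045) [-0.4792 -1.9843]
side (-0.0675, -0.045, 0.045) [ 0.5602 -1.8787]
tray [ 0.5287 -0.195  -0.1143] in rack [-0.0884  0.083 ] 0.056835652595618805 front [ 0.4616 -0.1873  0.022 ]
start TCP target [ 0.4293 -0.1762  0.    ] home TCP [ 0.5268 -0.1931  0.    ]
```

```bash
python3 -m inch '[0.45,-11.46,-13.38,0.6,-1.03, 0.45,-11.46,-13.38,0.6,-1.03, 0.45,-11.46,-13.38,0.6,-1.03, 0.45,-11.46,-13.38,0.6,-1.03, 0.45,-11.46,-13.38,0.6,-1.03, 0.45,-11.46,-13.38,0.6,-1.03, 0.45,-11.46,-13.38,0.6,-1.03, 0.45,-11.46,-13.38,0.6,-1.03, 0.45,-11.46,-13.38,0.6,-1.03, 0.45,-11.46,-13.38,0.6,-1.03, 0.45,-11.46,-13.38,0.6,-1.03, 0.45,-11.46,-13.38,0.6,-1.03, 0.45,-11.46,-13.38,0.6,-1.03, 0.45,-11.46,-13.38,0.6,-1.03, 0.45,-11.46,-13.38,0.6,-1.03, 0.45,-11.46,-13.38,0.6,-1.03, 0.45,-11.46,-13.38,0.6,-1.03, 0.45,-11.46,-13.38,0.6,-1.03]'
```

```text
time_s: 3.4
eef_pos: [0.4243, -0.1744, 0.1834]
ee_rot: [-0.0, 0.085, 0.996, 0.0]
ft_force: [-0.2, 0.4, 0.5]
finger_gap: 0.454
finger_force: 0.0
```

```bash
python3 -m inch '[0.45,0,0,1.2,0, 0.45,0,0,2.4,0, 0.45,0,0,3.3,0, 0.45,0,0,3.9,0, 0.45,0,0,4.1,0, 0.45,0,0,4.1,0]'
python3 - <<'E'
from h import *
f=frame("top"); cv2.imwrite("pics/t2.png",cv2.resize(f["image"][160:280,240:400],(800,600),interpolation=2)[:,:,::-1])
E
```

```text
time_s: 4.0
eef_pos: [0.4241, -0.1746, 0.0189]
ee_rot: [-0.001, 0.085, 0.996, 0.0]
ft_force: [0.1, -0.1, 0.4]
finger_gap: 0.449
finger_force: 0.0
```

View pics/t2.png

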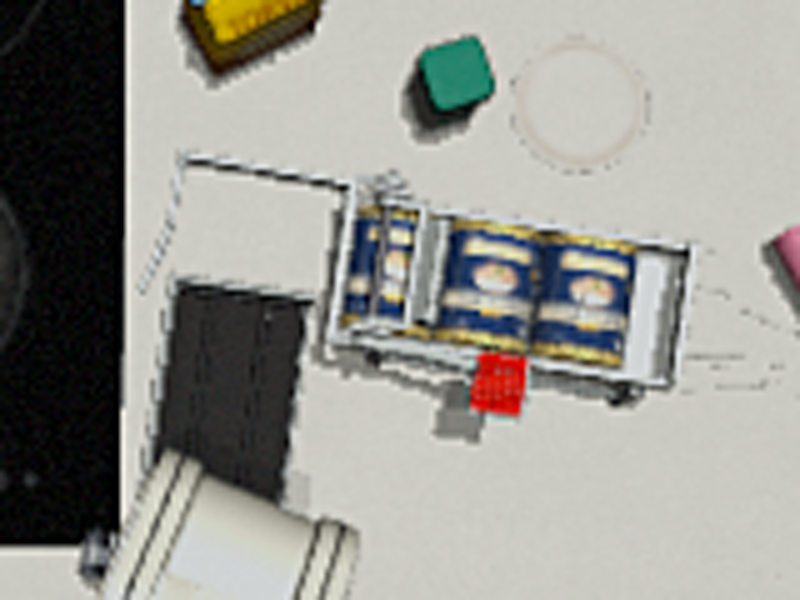

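The fingers stand in front of the tray's front wall, which reaches about (160–290, 470) in the crop. The path into the bay is clear, so I push gently.

```bash
python3 -m inch '[0.45,-0.1,0,0,0, 0.45,-0.2,0,0,0, 0.45,-0.3,0,0,0, 0.45,-0.4,0,0,0, 0.45,-0.5,0,0,0, 0.45,-0.6,0,0,0, 0.45,-0.7,0,0,0, 0.45,-0.8,0,0,0, 0.45,-0.9,0,0,0, 0.45,-1.0,0,0,0, 0.45,-1.1,0,0,0, 0.45,-1.2,0,0,0, 0.45,-1.3,0,0,0, 0.45,-1.4,0,0,0, 0.45,-1.5,0,0,0, 0.45,-1.6,0,0,0, 0.45,-1.7,0,0,0, 0.45,-1.8,0,0,0, 0.45,-1.9,0,0,0, 0.45,-2.0,0,0,0]'
```

```text
time_s: 6.05
eef_pos: [0.504, -0.1896, 0.0192]
ee_rot: [0.0, 0.086, 0.996, -0.0]
ft_force: [-2.8, 0.4, 0.6]
finger_gap: 0.452
finger_force: 1.2
```

```bash
python3 -m inch '[0.45,-0.1,0,0,0, 0.45,-0.2,0,0,0, 0.45,-0.3,0,0,0, 0.45,-0.38,0,0,0, 0.45,-0.43,0,0,0, 0.45,-0.48,0,0,0]'
python3 - <<'E'
from h import *
f=frame("top"); cv2.imwrite("pics/t3.png",cv2.resize(f["image"][160:280,240:400],(800,600),interpolation=2)[:,:,::-1])
E
```

```text
time_s: 6.65
eef_pos: [0.5225, -0.1928, 0.0192]
ee_rot: [-0.0, 0.086, 0.996, 0.0]
ft_force: [-3.1, 0.3, 0.6]
finger_gap: 0.45
finger_force: 1.5
```

```bash
python3 -m inch '[0.45,-0.04,0,0,0, 0.45,-0.08,0,0,0]'; python3 -m inch '[0.45,-0.03,0,0,0, 0.45,-0.03,0,0,0]'
```

```text
time_s: 6.9
eef_pos: [0.5256, -0.1933, 0.0192]
ee_rot: [-0.0, 0.086, 0.996, 0.0]
ft_force: [-3.1, -0.1, 0.3]
finger_gap: 0.449
finger_force: 1.4
time_s: 7.1
eef_pos: [0.5272, -0.1936, 0.0193]
ee_rot: [0.0, 0.086, 0.996, -0.0]
ft_force: [-2.2, 0.5, 1.1]
finger_gap: 0.448
finger_force: 1.0
```

```bash
python3 -m inch '[0.45,-0.04,0,0,0, 0.45,-0.08,0,0,0]'; python3 -m inch '[0.45,-0.04,0,0,0, 0.45,-0.08,0,0,0]';  python3 -m inch '[0.45,-0.04,0,0,0, 0.45,-0.04,0,0,0]'
```

```text
time_s: 7.3
eef_pos: [0.5287, -0.1939, 0.019]
ee_rot: [-0.001, 0.086, 0.996, 0.0]
ft_force: [-8.4, 1.1, 5.2]
finger_gap: 0.452
finger_force: 4.7
time_s: 7.5
eef_pos: [0.5323, -0.1945, 0.0197]
ee_rot: [-0.001, 0.086, 0.996, 0.0]
ft_force: [-0.1, 0.3, 1.0]
finger_gap: 0.45
finger_force: 0.0
time_s: 7.7
eef_pos: [0.5366, -0.1954, 0.0197]
ee_rot: [0.002, 0.086, 0.996, -0.0]
ft_force: [-0.3, -0.0, -0.5]
finger_gap: 0.451
finger_force: 0.0
```

Run:
```python
from h import *
f=frame("top");g=frame("side")
a=cv2.resize(f["image"][170:250,260:330],(420,480),interpolation=2);b=cv2.resize(g["image"][190:260,240:295],(377,480),interpolation=2)
cv2.imwrite("pics/t4.png",np.hstack([a,b])[:,:,::-1])
```

```text
(no output)
```

View pics/t4.png

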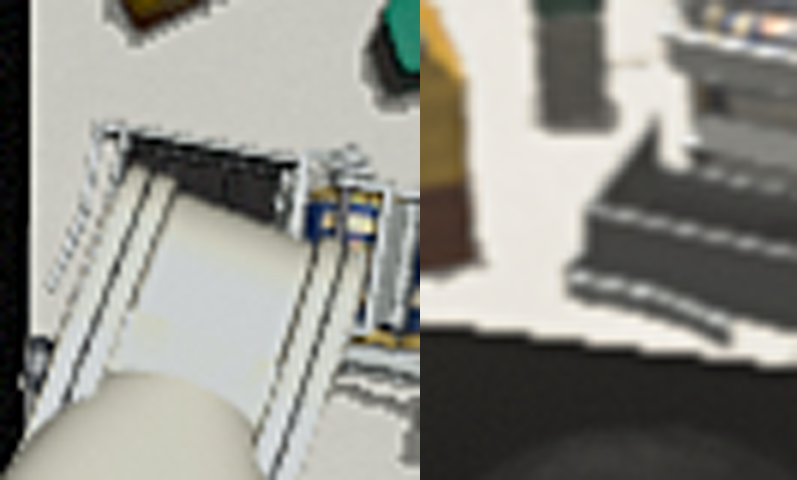

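The tray's rear wall looks to be at the stop, at crop (200,150). The force peaked at 8 N and then dropped to zero, so I check gently whether it is really touching.

```bash
python3 -m inch '[0.45,-0.04,0,0,0, 0.45,-0.04,0,0,0]'; python3 -m inch '[0.45,-0.04,0,0,0, 0.45,-0.04,0,0,0]'
```

```text
time_s: 8.0
eef_pos: [0.5362, -0.1953, 0.0196]
ee_rot: [-0.0, 0.086, 0.996, -0.0]
ft_force: [-2.6, 0.6, 4.8]
finger_gap: 0.452
finger_force: 2.4
time_s: 8.2
eef_pos: [0.5365, -0.1953, 0.0195]
ee_rot: [-0.001, 0.086, 0.996, -0.0]
ft_force: [-5.1, -0.2, 8.2]
finger_gap: 0.455
finger_force: 3.8
```

```bash
python3 -m inch '[0.45,0.2,0,0,0, 0.45,0.7,0,0,0, 0.45,1.5,0,0,0, 0.3,2,0,-1.2,0, 0,2,0,-2.4,0, 0,2,0.5,-3.6,0, 0,2,1.5,-4.3,0, 0,2,1.5,-4.3,0]'
python3 - <<'E'
from h import *
f=frame("top");r=[(t,[(round(d["p"],2),np.round(d["position"],1)) for d in ctrl.place_of("top",t)[:1]]) for t in("tray","bay_stop","tray_front","paddle")]
g=frame("side");s=[(t,[(round(d["p"],2),np.round(d["position"],1)) for d in ctrl.place_of("side",t)[:1]]) for t in("tray","bay_stop","tray_front","paddle")]
print(r,s)
a=cv2.resize(f["image"][170:260,260:330],(420,540),interpolation=2);b=cv2.resize(g["image"][180:260,240:295],(377,540),interpolation=2)
cv2.imwrite("pics/t5.png",np.hstack([a,b])[:,:,::-1])
E
```

```text
time_s: 9.0
eef_pos: [0.4728, -0.1203, 0.1961]
ee_rot: [0.005, 0.084, 0.996, 0.0]
ft_force: [-0.0, -0.8, 0.4]
finger_gap: 0.002
finger_force: 0.0
[('tray', [(0.61, array([213.2, 290.4]))]), ('bay_stop', [(0.36, array([215.2, 307.5]))]), ('tray_front', [(0.62, array([235.6, 284.6]))]), ('paddle', [(0.69, array([236. , 340.5]))])] [('tray', [(0.92, array([229.2, 286.6]))]), ('bay_stop', [(0.56, array([225.7, 264.5]))]), ('tray_front', [(0.78, array([226.4, 304.3]))]), ('paddle', [(0.81, array([170.9, 316.2]))])]
```

View pics/t5.png

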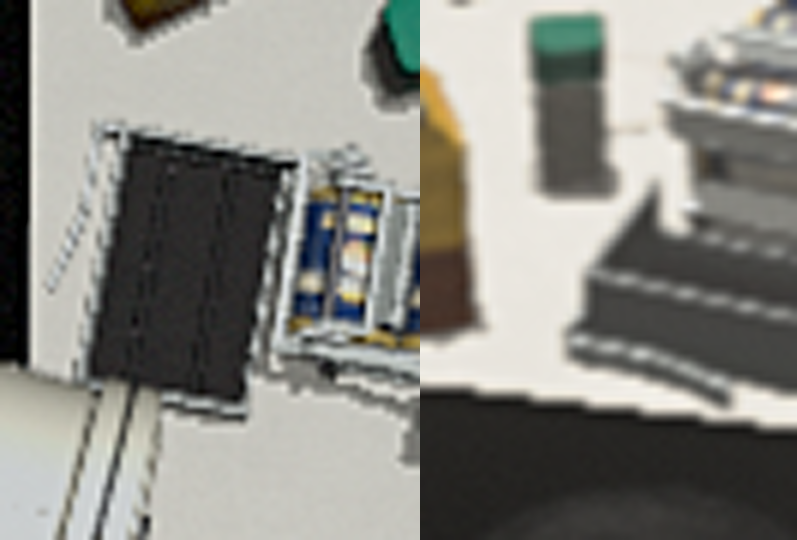

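The tray sits square in the bay against the stop: its rear edge is at crop (130–290, 140–165), parallel to the stop. Next I locate the paddle by colour.

Run:
```python
from h import *
np.set_printoptions(precision=4,suppress=True)
A=[];b=[];P=[]
for n in("top","side"):
    f=frame(n); h=cv2.cvtColor(f["image"],cv2.COLOR_RGB2HSV)
    m=(((h[...,0]<6)|(h[...,0]>174))&(h[...,1]>150)&(h[...,2]>90)).astype(np.uint8)
    m[:150]=0;m[:,:300]=0;m[:,360:]=0;m[260:]=0
    k,l,s,c=cv2.connectedComponentsWithStats(m); i=1+np.argmax(s[1:,4]); print(n,s[i],c[i], atz(f,c[i][::-1],.138)); P.append((f,c[i]))
    o,d=ray(f,c[i][::-1]); d/=np.linalg.norm(d); M=np.eye(3)-np.outer(d,d); A.append(M); b.append(M@o)
p=np.linalg.lstsq(np.vstack(A),np.hstack(b),rcond=None)[0]; print("paddle",p)
st=ctrl.state(); q=st["ee_rot"]; print(st["eef_pos"],q,st["finger_gap"])
from scipy.spatial.transform import Rotation as Ro
print((Ro.from_quat([q[1],q[2],q[3],q[0]]).as_matrix().T@(np.r_[p[:2],.150]-st["eef_pos"]))/.04)
```

```text
top [334 230  11  13 114] [339.3947 236.3684] [ 0.5322 -0.3424  0.138 ]
side [310 173  10   7  45] [314.7111 175.8667] [ 0.5343 -0.3371  0.138 ]
paddle [ 0.5338 -0.3428  0.1349]
[ 0.4691 -0.123   0.1907] [-0.0005  0.0863  0.9963  0.0001] 0.004455255883957723
[-2.5385 -5.1347  1.0148]
```

The paddle is at (0.533, −0.341), 0.135–0.138 m high, which matches its given height. I move above it and then press slowly.

```bash
python3 -m inch '[0,-2.52,-5.09,0,0, 0,-2.52,-5.09,0,0, 0,-2.52,-5.09,0,0, 0,-2.52,-5.09,0,0, 0,-2.52,-5.09,0,0, 0,-2.52,-5.09,0,0, 0,-2.52,-5.09,0,0, 0,-2.52,-5.09,0.6,0, 0,-2.52,-5.09,0.9,0, 0,-2.52,-5.09,0.9,0]'
python3 - <<'E'
from h import *
f=frame("top");g=frame("side")
a=cv2.resize(f["image"][190:260,300:370],(400,400),interpolation=2);b=cv2.resize(g["image"][140:210,285:355],(400,400),interpolation=2)
cv2.imwrite("pics/t6.png",np.hstack([a,b])[:,:,::-1])
E
```

```text
time_s: 10.6
eef_pos: [0.5323, -0.3383, 0.153]
ee_rot: [-0.002, 0.085, 0.996, 0.001]
ft_force: [-0.3, 0.2, 0.4]
finger_gap: 0.003
finger_force: 0.0
```

View pics/t6.png

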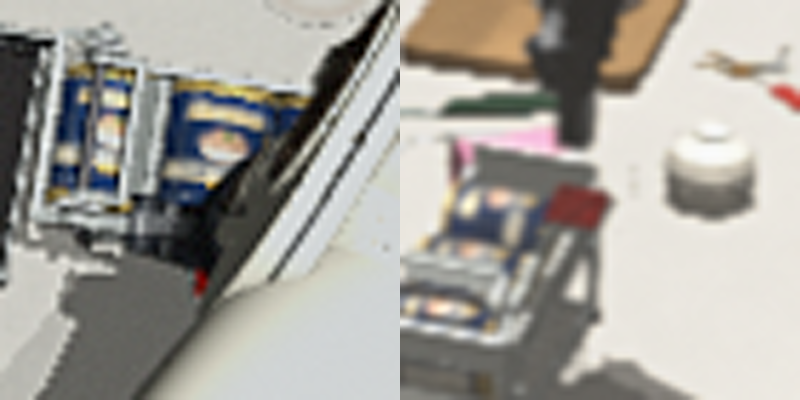

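Run:
```python
from h import *
np.set_printoptions(precision=3,suppress=True)
for n in("top","side"):
    f=frame(n); e=ctrl.state()["eef_pos"]
    print(n,"tcp",proj(f,e),"paddle pt",proj(f,[.533,-.341,.137]),proj(f,[.533,-.326,.13]),proj(f,[.533,-.356,.143]))
```

```text
top tcp [339.605 235.252] paddle pt [338.834 236.116] [333.158 236.217] [344.509 236.036]
side tcp [315.004 170.601] paddle pt [315.268 175.617] [314.538 179.536] [315.982 171.998]
```

```bash
python3 -m inch '[0,0,0.04,0.1,0, 0,0,0.06,0.2,0, 0,0,0.06,0.3,0, 0,0,0.06,0.4,0, 0,0,0.06,0.5,0, 0,0,0.06,0.5,0]'
```

```text
time_s: 11.4
eef_pos: [0.5337, -0.3379, 0.1342]
ee_rot: [-0.001, 0.086, 0.996, 0.0]
ft_force: [-0.4, -0.9, 0.3]
finger_gap: 0.001
finger_force: 0.0
```

```bash
python3 -m inch '[0,0,-0.05,0.1,0, 0,0,-0.05,0.2,0, 0,0,-0.05,0.3,0]';python3 - <<'E'
from h import *
g=frame("side"); cv2.imwrite("pics/t7.png",cv2.resize(g["image"][135:235,255:355],(600,600),interpolation=2)[:,:,::-1])
E
```

```text
time_s: 11.7
eef_pos: [0.5339, -0.3402, 0.1228]
ee_rot: [-0.0, 0.086, 0.996, 0.0]
ft_force: [0.3, -0.5, -0.0]
finger_gap: 0.004
finger_force: 0.0
```

View pics/t7.png

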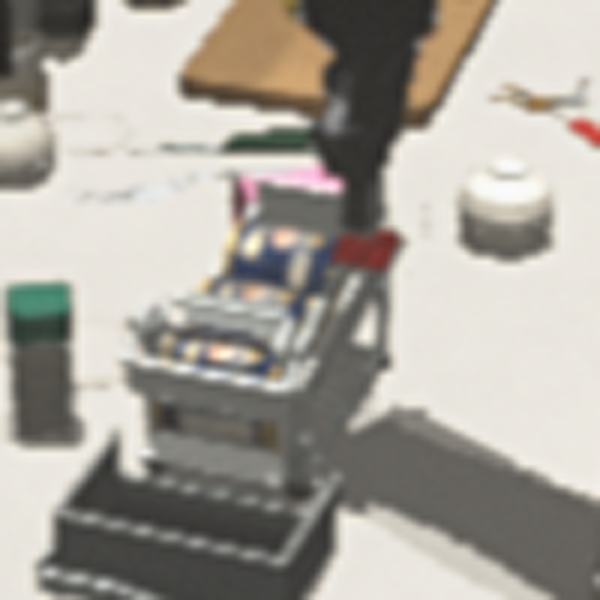

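The tip shows no force at z 0.123 and seems to end at or behind the paddle's far edge, at crop (365,230). I check with the wrist camera and an enlarged side view.

Run:
```python
from h import *
np.set_printoptions(precision=3,suppress=True)
w=frame("wrist"); e=ctrl.state()["eef_pos"]; print(e,"wrist tcp",proj(w,e),"paddle",proj(w,[.533,-.341,.137]))
g=frame("side"); print("tcp side",proj(g,e))
f=frame("top"); 
for n,F in(("w",w),("s",g),("t",f)):
    h=cv2.cvtColor(F["image"],cv2.COLOR_RGB2HSV); m=((h[...,0]<6)|(h[...,0]>174))&(h[...,1]>120)
    if n!="w": m[:150]=0;m[:,:300]=0;m[:,360:]=0;m[260:]=0
    k,l,s,c=cv2.connectedComponentsWithStats(m.astype(np.uint8)); i=1+np.argmax(s[1:,4]); print(n,s[i],c[i])
a=cv2.resize(w["image"],(480,360)); b=cv2.resize(g["image"][155:191,298:330],(320,360),interpolation=0)
cv2.imwrite("pics/t8.png",np.hstack([a,b])[:,:,::-1])
```

```text
[ 0.533 -0.34   0.122] wrist tcp [281.455 244.596] paddle [279.347 254.279]
tcp side [314.979 179.56 ]
w [ 247  221   53   54 1574] [271.114 238.733]
s [311 174  10   6  35] [315.6   176.343]
t [302 164   1   1   1] [302. 164.]
```

View pics/t8.png

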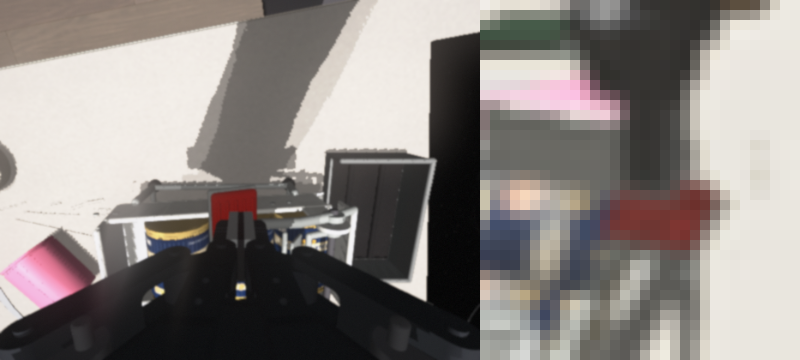

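```bash
python3 -m inch '[0,0,0,0.05,0, 0,0,0,0.1,0]'; python3 -m inch '[0,0,0,0.05,0, 0,0,0,0.1,0, 0,0,0,0.1,0]'; python3 -m inch '[0,0,0,0.05,0, 0,0,0,0.1,0, 0,0,0,0.1,0]'
```

```text
time_s: 12.1
eef_pos: [0.5341, -0.3402, 0.1194]
ee_rot: [0.0, 0.086, 0.996, -0.0]
ft_force: [0.4, -1.1, 0.2]
finger_gap: -0.0
finger_force: 0.0
time_s: 12.4
eef_pos: [0.5339, -0.3403, 0.1153]
ee_rot: [0.0, 0.086, 0.996, -0.0]
ft_force: [-0.1, 0.2, 0.7]
finger_gap: 0.003
finger_force: 0.5
time_s: 12.7
eef_pos: [0.5342, -0.3406, 0.1115]
ee_rot: [0.001, 0.086, 0.996, -0.0]
ft_force: [-0.3, -1.5, 3.4]
finger_gap: -0.0
finger_force: 1.4
```

Contact came at z 0.115 instead of 0.138, so the real tips are about 23 mm higher than the reported TCP. That means the tray push was near the top of its wall. The 8 N peak at the expected stop position was the stop, and after that the fingers slid over the rim. I'll push the tray again, lower, to be sure it is home before pressing the paddle.

```bash
python3 -m inch '[0,0,0,-0.5,0, 0,0,0,-1.5,0, 0.2,0.4,0.5,-2,0, 0.45,1.4,1.6,-2,0, 0.45,1.9,2.7,-2,0, 0.45,1.9,3.59,-1.4,0, 0.45,1.9,3.59,-0.3,0, 0.45,1.9,3.59,0.8,0, 0.45,1.9,3.59,1.8,0, 0.45,1.9,3.59,2.3,0, 0.45,1.9,3.59,2.5,0, 0.45,1.9,3.59,2.5,0]'; python3 -m inch '[0.45,0,0,0.1,0, 0.45,0,0,0.2,0, 0.45,0,0,0.2,0]'
```

```text
time_s: 13.9
eef_pos: [0.4826, -0.185, 0.01]
ee_rot: [-0.001, 0.086, 0.996, 0.001]
ft_force: [0.5, -0.2, 1.0]
finger_gap: 0.452
finger_force: 0.0
time_s: 14.2
eef_pos: [0.4841, -0.1859, 0.0038]
ee_rot: [0.001, 0.086, 0.996, -0.0]
ft_force: [0.1, 0.3, -0.2]
finger_gap: 0.45
finger_force: 0.0
```

```bash
python3 -m inch '[0.45,-0.15,0,0,0, 0.45,-0.3,0,0,0, 0.45,-0.4,0,0,0, 0.45,-0.5,0,0,0, 0.45,-0.6,0,0,0, 0.45,-0.7,0,0,0, 0.45,-0.8,0,0,0, 0.45,-0.9,0,0,0, 0.45,-0.95,0,0,0, 0.45,-1.0,0,0,0]'; python3 -m inch '[0.45,-0.05,0,0,0, 0.45,-0.05,0,0,0]';  python3 -m inch '[0.45,-0.05,0,0,0, 0.45,-0.05,0,0,0]'
```

```text
time_s: 15.2
eef_pos: [0.5231, -0.1925, 0.0031]
ee_rot: [-0.0, 0.086, 0.996, 0.0]
ft_force: [0.1, -0.4, 0.3]
finger_gap: 0.449
finger_force: 0.0
time_s: 15.4
eef_pos: [0.5252, -0.1929, 0.0032]
ee_rot: [0.0, 0.086, 0.996, -0.0]
ft_force: [0.0, -0.2, 0.3]
finger_gap: 0.453
finger_force: 0.0
time_s: 15.6
eef_pos: [0.5257, -0.1929, 0.003]
ee_rot: [-0.001, 0.086, 0.996, 0.0]
ft_force: [-3.5, 0.2, 2.0]
finger_gap: 0.45
finger_force: 1.7
```

```bash
python3 -m inch '[0.45,-0.05,0,0,0, 0.45,-0.05,0,0,0]';  python3 -m inch '[0.45,-0.03,0,0,0, 0.45,-0.03,0,0,0]'
```

```text
time_s: 15.8
eef_pos: [0.5256, -0.1929, 0.0028]
ee_rot: [-0.003, 0.086, 0.996, 0.0]
ft_force: [-8.2, 0.6, 5.7]
finger_gap: 0.448
finger_force: 4.1
time_s: 16.0
eef_pos: [0.5256, -0.1929, 0.0028]
ee_rot: [-0.004, 0.086, 0.996, 0.0]
ft_force: [-11.4, 1.2, 7.6]
finger_gap: 0.454
finger_force: 5.4
```

The tray is firmly on the stop: 11 N with no further movement, at the expected position. Now back to the paddle.

```bash
python3 -m inch '[0.45,0.2,0,0,0, 0.45,0.7,0,0,0, 0.3,1,0,-0.8,0, 0.1,1,0,-2,0, 0,1,0,-3.2,0, 0,0.6,-0.5,-4.3,0, 0,-0.1,-1.5,-4.5,0, 0,-0.5,-2.7,-4.5,0, 0,-0.73,-3.62,-4.5,0, 0,-0.73,-3.62,-4.3,0, 0,-0.73,-3.62,-3.6,0, 0,-0.73,-3.62,-3.0,0, 0,-0.73,-3.62,-2.9,0, 0,-0.73,-3.62,-2.9,0]'
```

```text
time_s: 17.4
eef_pos: [0.5336, -0.3405, 0.1185]
ee_rot: [-0.001, 0.086, 0.996, 0.001]
ft_force: [0.9, 0.4, -0.8]
finger_gap: 0.002
finger_force: 0.0
```

```bash
python3 -m inch '[0,0,0,0.12,0, 0,0,0,0.24,0, 0,0,0,0.36,0, 0,0,0,0.48,0]'; python3 -m inch '[0,0,0,0.12,0, 0,0,0,0.24,0, 0,0,0,0.36,0, 0,0,0,0.48,0, 0,0,0,0.6,0, 0,0,0,0.7,0]'
```

```text
time_s: 17.8
eef_pos: [0.5352, -0.3425, 0.1014]
ee_rot: [0.002, 0.086, 0.996, -0.001]
ft_force: [-0.6, -2.6, 4.6]
finger_gap: -0.0
finger_force: 2.1
time_s: 18.4
eef_pos: [0.5346, -0.3419, 0.0722]
ee_rot: [0.001, 0.086, 0.996, -0.0]
ft_force: [0.6, -1.7, 7.2]
finger_gap: 0.003
finger_force: 3.5
```

```bash
python3 -m inch '[0,0,0,0.1,0, 0,0,0,0.2,0, 0,0,0,0.25,0]'; python3 -m inch '[0,0,0,0.05,0, 0,0,0,0.1,0, 0,0,0,0.1,0]'
```

```text
time_s: 18.7
eef_pos: [0.535, -0.3405, 0.0633]
ee_rot: [0.001, 0.086, 0.996, 0.001]
ft_force: [-1.7, 2.0, 18.8]
finger_gap: 0.001
finger_force: 8.4
time_s: 19.0
eef_pos: [0.5351, -0.3405, 0.0629]
ee_rot: [0.002, 0.085, 0.996, 0.0]
ft_force: [-5.7, 4.7, 26.8]
finger_gap: 0.0
finger_force: 11.7
```

The lever is at its stop: 53 mm of travel and a sharp rise in force. I hold it there.

```bash
python3 -m inch '[0,0,0,-0.05,0, 0,0,0,-0.05,0, 0,0,0,-0.05,0, 0,0,0,-0.05,0, 0,0,0,-0.05,0, 0,0,0,-0.05,0, 0,0,0,-0.05,0, 0,0,0,-0.05,0, 0,0,0,-0.05,0, 0,0,0,-0.05,0, 0,0,0,-0.05,0, 0,0,0,-0.05,0, 0,0,0,-0.05,0]'
python3 - <<'E'
from h import *
np.set_printoptions(precision=3,suppress=True)
for n in("top","side"):
    f=frame(n)
    for d in ctrl.place_of(n,"tin_front_mid")[:3]: print(n,round(d["p"],2),d["position"],atz(f,d["position"],.034))
    cv2.imwrite(f"pics/p_{n}.png",f["image"][:,:,::-1])
a=cv2.imread("pics/p_top.png")[170:260,260:350];b=cv2.imread("pics/p_side.png")[150:250,240:340]
cv2.imwrite("pics/t9.png",np.hstack([cv2.resize(a,(400,400),interpolation=2),cv2.resize(b,(400,400),interpolation=2)]))
E
```

```text
time_s: 20.3
eef_pos: [0.535, -0.3405, 0.0633]
ee_rot: [0.002, 0.085, 0.996, 0.0]
ft_force: [-3.6, 2.6, 19.8]
finger_gap: -0.001
finger_force: 8.6
top 0.86 [211.5, 406.9] [ 0.618 -0.57   0.034]
top 0.67 [258.4, 421.5] [ 0.474 -0.611  0.034]
side 0.62 [214.4, 294.6] [ 0.586 -0.246  0.034]
side 0.59 [222.4, 285.2] [ 0.607 -0.193  0.034]
side 0.47 [171.2, 300.6] [ 0.62  -0.552  0.034]
```

View pics/t9.png

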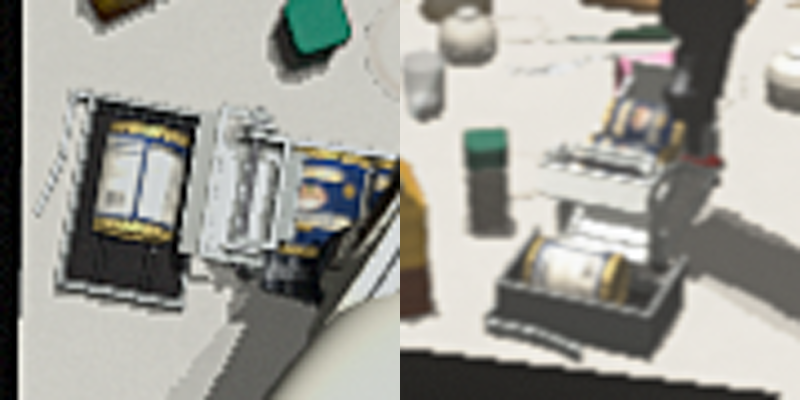

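The tin lies in the tray at top crop (145,180). The gate is up and the other two tins are held in the chute. Now I let the paddle up smoothly and withdraw.

```bash
python3 -m inch '[0,0,0,-0.1,0, 0,0,0,-0.25,0, 0,0,0,-0.4,0, 0,0,0,-0.55,0, 0,0,0,-0.7,0, 0,0,0,-0.85,0, 0,0,0,-1.0,0, 0,0,0,-1.15,0, 0,0,0,-1.3,0, 0,0,0,-1.5,0, 0,0,0,-2,0, 0,0,0,-3,0, 0,1.0,0,-3.3,0, 0,2.2,0.6,-3.3,0, 0,3.4,2,-3.3,0, 0,3.4,3.2,-3.3,0, 0,3.4,4.4,-3.3,0, 0,3.4,4.4,-3.3,0, 0,3.4,4.4,-3.3,0, 0,3.4,4.4,-3.3,0]'
python3 - <<'E'
from h import *
np.set_printoptions(precision=3,suppress=True)
b0={"top":(339.4,236.4),"side":(314.7,175.9)}
for n in("top","side"):
    f=frame(n); h=cv2.cvtColor(f["image"],cv2.COLOR_RGB2HSV)
    m=(((h[...,0]<6)|(h[...,0]>174))&(h[...,1]>150)&(h[...,2]>90)).astype(np.uint8); m[:150]=0;m[:,:300]=0;m[:,360:]=0;m[260:]=0
    k,l,s,c=cv2.connectedComponentsWithStats(m); i=1+np.argmax(s[1:,4]); print(n,"paddle",c[i],"was",b0[n])
    for t in("gate","tin_front_mid","tin_second","tin_third","tray","spice_jar","coffee_pack"):
        print(n,t,[(round(d["p"],2),np.round(d["position"]).tolist()) for d in ctrl.place_of(n,t)[:3]])
    o=cv2.imread(f"pics/{n}0.png")[:,:,::-1]; d=cv2.absdiff(o,f["image"]).max(2)>60; k,l,s,c=cv2.connectedComponentsWithStats(d.astype(np.uint8)); print([r.tolist() for r in s[1:] if r[4]>25])
E
```

```text
time_s: 22.5
eef_pos: [0.4299, -0.1451, 0.1919]
ee_rot: [-0.0, 0.086, 0.996, -0.001]
ft_force: [-0.5, -0.1, -0.1]
finger_gap: -0.002
finger_force: 0.0
top paddle [339.43  236.474] was (339.4, 236.4)
top gate [(0.89, [213.0, 306.0])]
top tin_front_mid [(0.89, [214.0, 290.0]), (0.8, [215.0, 405.0])]
top tin_second [(0.85, [224.0, 317.0]), (0.6, [235.0, 283.0])]
top tin_third [(0.71, [230.0, 337.0])]
top tray [(0.91, [217.0, 291.0]), (0.48, [213.0, 307.0])]
top spice_jar [(0.52, [177.0, 326.0])]
top coffee_pack [(0.94, [161.0, 288.0])]
[[276, 192, 32, 32, 469], [331, 206, 37, 28, 549], [205, 216, 99, 150, 5136], [242, 244, 26, 45, 473], [285, 261, 8, 26, 31], [179, 365, 64, 55, 1498], [259, 370, 14, 50, 120], [199, 383, 53, 4, 54], [0, 388, 33, 26, 546], [166, 395, 17, 25, 223], [155, 410, 10, 10, 55]]
side paddle [315.596 175.808] was (314.7, 175.9)
side gate [(0.76, [203.0, 289.0]), (0.51, [220.0, 285.0])]
side tin_front_mid [(0.59, [223.0, 284.0])]
side tin_second [(0.66, [202.0, 305.0])]
side tin_third [(0.61, [191.0, 308.0])]
side tray [(0.68, [230.0, 284.0])]
side spice_jar []
side coffee_pack [(0.94, [221.0, 243.0]), (0.47, [221.0, 291.0])]
[[339, 0, 164, 37, 1513], [480, 0, 80, 174, 8900], [363, 78, 4, 18, 35], [331, 120, 27, 54, 938], [290, 177, 20, 11, 110], [337, 177, 9, 12, 83], [473, 188, 6, 9, 36], [293, 193, 8, 4, 26], [534, 199, 9, 27, 128], [264, 207, 31, 19, 213], [487, 217, 28, 11, 55], [265, 218, 21, 18, 234], [303, 220, 30, 25, 465], [482, 232, 38, 14, 99], [331, 237, 22, 22, 354], [528, 236, 32, 27, 469], [428, 251, 130, 98, 4461], [444, 299, 9, 18, 78]]
```

```bash
python3 -c "
from workcell import ctrl
print(ctrl.finish_job())"
```

```text
the job is handed in; nothing more can be done
None
```

The job is handed in at about 23 s of the 45 s allowed: the tray is home, one tin is in it, the paddle is back up with the gate shut, and the other two tins are still in the dispenser; the first tray push slid over the wall's rim, so I re-seated the tray against the stop before pressing the paddle.

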